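Spring a roll of masking paper into its dispenser and lower the hold-down bar

ROBOT

A 7-joint arm with a two-finger parallel gripper is mounted at the origin on the work surface; the furniture and walls round the work are solid. World frame = base frame: x ahead of the robot, y to its left, z up, the work surface at z = 0. Lengths are in mm, angles in rad, forces in N, time in s.
With the tool pointing down it reaches from about 400 to 925 mm from the base axis. Payload 4.1 kg.
Tool frame: the origin (TCP) lies on the centre line of the jaws, within the pads' length; the fingertips stand 25 mm ahead of it and the grasp point (between the pads) lies 6 mm ahead of it; z points along the fingers, y is the direction in which the jaws open and shut (so a half turn about z gives the same grasp; the last joint's range is limited). The gripper opens to 85 mm and grips with 20 to 120 N. Pads are 22 mm wide; open, the fingers measure 114 mm over their backs; the gripper's body (76 mm by 85 mm) begins 54 mm behind the grasp point. The pads swing forward as they close: fully open they stand 13 mm farther back than shut.
Start: joints at [1.073, 0.398, 0.045, 1.537, -0.019, 1.207, -0.051], TCP at [252.441, -599.01, 256.347] pointing down, gripper open.
Joint ranges: [-2.82, 2.82], [-0.49, 2.23], [-1.37, 1.46], [0, 2.46], [-1.36, 4.5], [0.23, 2], [-2.94, 2.94]. Speed limits (rad/s): [2.57, 2.57, 3.14, 3.14, 3.14, 3.14, 3.14].

INTERFACE

Orientations are given as a unit quaternion [x, y, z, w].
In Python, from station import get_state, grab_frame, finish_job gives the robot as it stands.
- The arm moves only by the tool carry_out, never from a script. Its argument "commands" is a list of rows, each an object of numbers: "fingers": the opening, from -1 (shut) to 1 (fully open); "dx", "dy", "dz": the shift along the tool's x, y, z in units of 0.025 m (1.0 is 0.025 m); "twist": the turn about the tool's z in units of 0.1 rad (1.0 is 0.1 rad). In form: [{"fingers": .., "dx": .., "dy": .., "dz": .., "twist": ..}, ...]. A call has 1 to 20 rows; each row shifts and turns the commanded pose from where the row before left it, along the tool's axes as they then stand; what a row does not reach is not made up. A row lasts 1/12 s, in which the tool goes at most 41.7 mm and 7.16 degrees, less where a joint would pass 70% of its speed; a pose out of reach is approached as far as the arm can. A call with a number of a shift or a turn outside -1 to 1 is refused whole. A call with a gripper value outside its range is refused whole. The fingers move at their own pace and stop on an object; "force" is the grip in N (left out, the last holds). Time passes only in rows, so rows that do not move let the fingers close. It gives the time, the measured TCP pose, the force and the opening at its end, in the units of the state.
- get_state(): the state, without advancing time (a new reading comes with each control period).
- grab_frame(name): name is "scene" or "top" or "wrist"; returns a dict with "pixels" (480x640x3 uint8, blue, green, red), "fx", "fy", "cx", "cy" (pixels), "view" (4x4, takes a point from world to camera coordinates). Camera axes: x right, y down, z forward; pixel columns grow to the right and rows downward; lengths in mm; the calibration is good to about 2 mm. A picture is of the moment at which its call begins. There is no depth.
- finish_job(): hands the job in, once; it reports no verdict.
The state is a dict: "time": time; "q": joint angles; "qd": joint speeds; "joint_torque": joint torques, N m; "eef_pos": TCP position; "tcp_rot": TCP orientation; "ft_force": force on the tool from outside, world axes, zero at the start; "torque": the same for the moment, N m; "gripper_width": finger opening in mm.
Only numpy, scipy, OpenCV 4.12 (cv2) and the standard library are available. Lean on these libraries where they do the work, as an engineer would, in place of code of your own. Each camera call takes 0.05 s, during which the arm holds its last target.

TASK

Take the roll of masking paper that lies across the top of the plywood dispenser and fit it between the two end cups below: put the sprung steel end into the left cup, press it in to shorten the spindle, swing the plain black end down and let it spring home into the right cup. Then swing the steel hold-down bar over from behind and leave it resting on the roll. Do not let the roll fall, and leave the things round about where they are.

Things in the scene. Friction and masses are not known exactly. Their poses are not given: they have to be found in the camera images.
- dispenser: Fixed plywood dispenser, 118 x 206 x 143 mm. Origin on the table below the cup axis; +z up, +y to the left cheek, +x to the rear (hinge side). Base top at z = 14 mm, x -56 to +62. Two upright cheeks 16 mm thick, flat inner faces at y = +79 and -79 mm, x -32 to +58, top at z = 143. In each top edge a rest notch at x = 0, 20 mm wide, bottom at z = 136; in each inner face a blind cup.
- paper_roll: Brown paper roll, 48 mm diameter, 110 mm long, on a spindle, 0.3 kg. Origin: middle of the roll, on its axis; y is the spindle axis, +y to the sprung end. A 16 mm pin with a round end stands out 36 mm at each end; 182 mm tip to tip with the spring free. At first it lies in the two rest notches, sprung end on the left cheek. It may turn about its axis.
- plunger (a joint): How far the sprung steel pin is pushed into the roll, m: 0 free, at most 0.026. Spring 3 N when free, rising 0.45 N per mm. About 0.004 when the roll is home between the cups.
- sprung_tip (a point): Centre of the 8 mm radius round end of the bare steel (sprung) pin; it is 83 mm from the middle of the roll when free and comes nearer when pressed in.
- plain_tip (a point): Centre of the 8 mm radius round end of the black (rigid) pin, 83 mm from the middle of the roll. The black pin has a thicker shoulder next to the roll.
- left_cup (a point): Where the centre of a pin's round end lies when home in the left (+y) cup. The cup is a round blind hole, 25 mm across, 10 mm deep, centred at x = 0, z = 85 mm in the cheek's flat inner face, without a ramp: the other end must stay inboard of its cheek while it swings down. Home is on the cup's floor and lower edge, 4.5 mm below the cup's centre line.
- right_cup (a point): The same for the right (-y) cup.
- hold_bar (a joint): Angle of the hold-down bar about its hinge, rad: 0 resting on a roll that is home, -0.3 if no roll is there, 3.42 laid back behind the dispenser (start). It swings up and over about the dispenser's y. The hinge is damped; once past the top the bar sinks to the roll by its own weight, within about two seconds.
- bar_mid (a point): Middle of the hold-down bar, a round steel rod 10 mm thick, 146 mm long, parallel to the spindle, on two flat side arms. Distance from the hinge axis 51 mm. At the start it lies behind the dispenser, about 101 mm above the table; the space below it is free.
- bar_hinge (a point): Middle of the bar's hinge axis, between the cheeks, 46 mm behind the spindle axis and 112 mm above the table; the axis is the dispenser's y.
- sanding_block: Bystander: cork-backed red-brown sanding block, 60 x 108 mm, 38 mm high; origin under its middle.
- glaze_tin: Bystander: small closed paint tin, 81 mm across, 86 mm high; origin under its middle.
- varnish_jar: Bystander: white jar with a black lid, 62 mm across, 68 mm high; origin under its middle.

How it is judged (in metres and radians):
On the way:
1. the roll is home: sprung end in the left cup, plain end in the right cup, the spring holding it (distance between sprung_tip and left_cup below 0.006 m and distance between plain_tip and right_cup below 0.006 m and value of joint plunger between 0.001 and 0.009 m), for 0.2 s.
At the end, for the whole second after the job is handed in: Both pin ends are within 6 mm of their home points in the cups (sprung end left, plain end right), the sprung pin pushed in by 1 to 9 mm; the hold-down bar rests on the roll (joint within 0.12 rad of 0); all is still and released (all of step 1 and value of joint hold_bar between -0.12 and 0.12 rad and linear speed of paper_roll below 0.01 m/s); the robot touches nothing.
It fails at once if the roll falls towards the table (its middle lower than 50 mm) (height (world z) of paper_roll below 0.05 m).
It fails at once if a bystander is moved by more than 30 mm (distance of any of sanding_block, glaze_tin, varnish_jar from where it was at the start of the episode above 0.03 m).
It also fails if it takes over 64 s, if anything falls off the work surface, if the arm or the gripper's body presses on something with over 40 N, if the wrist force passes 120 N, or if a joint passes its speed limit or range.

## Working session

There is one attempt and no reset: what is moved stays moved. The work goes in short steps, Python scripts to look and compute and a tool call to move; the robot and the scene stay as the last step left them, time stands still between calls to the robot, and variables do not carry over. Pictures are saved under pics/ and viewed, and the job is handed in when it is done.

Besides the shell and the picture viewer there is one more tool, called after "Request:" by a JSON object that holds its "method" and its "body", one argument or row to a line. carry_out: Moves the arm, as the interface text tells. Its arguments: {"type":"object","properties":{"commands":{"type":"array","items":{"type":"object","properties":{"fingers":{"type":"number"},"dx":{"type":"number"},"dy":{"type":"number"},"dz":{"type":"number"},"twist":{"type":"number"}}}},"force":{"type":"number"}},"required":["commands"]}

```bash
mkdir -p pics; ls
cat > h.py <<'E'
import numpy as np, cv2
from station import get_state, grab_frame, finish_job
def cap(name,fn):
    f=grab_frame(name); cv2.imwrite('pics/'+fn,f['pixels']); 
    np.savez('pics/'+fn+'.npz',**{k:np.array(v) for k,v in f.items()}); return f
def ld(fn): return dict(np.load('pics/'+fn+'.npz'))
def proj(f,P):
    V=np.array(f['view']); p=V[:3,:3]@np.array(P,float)+V[:3,3]
    return np.array([f['fx']*p[0]/p[2]+f['cx'],f['fy']*p[1]/p[2]+f['cy']])
def ray(f,u,v):
    V=np.array(f['view']); R=V[:3,:3]; o=-R.T@V[:3,3]
    d=R.T@np.array([(u-f['cx'])/f['fx'],(v-f['cy'])/f['fy'],1]); return o,d/np.linalg.norm(d)
def onz(f,u,v,z):
    o,d=ray(f,u,v); return o+d*(z-o[2])/d[2]
def tri(l):
    A=np.zeros((3,3));b=np.zeros(3)
    for f,u,v in l:
        o,d=ray(f,u,v); M=np.eye(3)-np.outer(d,d); A+=M;b+=M@o
    return np.linalg.solve(A,b)
E
python3 - <<'E'
from h import *
for n in ("scene","top","wrist"):
    f=cap(n,n+'0.png'); V=np.array(f['view']); print(n,f['fx'],-V[:3,:3].T@V[:3,3],V[:3,:3].round(3).tolist())
print(get_state())
E
```

```text
pics
scene 433.6023399512564 [ 18.48236214  20.12165793 778.34833941] [[0.587, -0.809, 0.012], [-0.622, -0.461, -0.633], [0.518, 0.364, -0.774]]
top 464.5622189835865 [385.20473619 337.28691322 967.62372353] [[0.024, -0.999, 0.028], [-0.997, -0.026, -0.079], [0.08, -0.026, -0.996]]
wrist 411.0749725210439 [ 324.86369221 -567.96418572  374.116423  ] [[0.389, -0.921, -0.001], [-0.876, -0.371, 0.309], [-0.285, -0.119, -0.951]]
{'time': 0.15, 'q': array([ 1.07296875,  0.39903518,  0.04503992,  1.53753042, -0.01870846,
        1.20690059, -0.05068611]), 'qd': array([-4.49072457e-04, -1.40617627e-03,  1.54393178e-03, -4.62027701e-03,
        1.52518303e-04, -3.15763398e-04,  5.38014537e-06]), 'joint_torque': array([ 3.45208246e-03, -4.75559914e+01,  1.36781529e+00, -2.54512507e+01,
        1.19413718e-02,  6.47725668e-03,  4.46177239e-05]), 'eef_pos': array([ 252.29077253, -598.58669641,  255.52040391]), 'tcp_rot': array([ 9.80170380e-01,  1.98155241e-01, -1.89764772e-04, -7.00773385e-04]), 'ft_force': array([7.65515678e-01, 6.72299445e-04, 1.92830658e-02]), 'torque': array([ 0.00709237,  0.00832416, -0.02455057]), 'gripper_width': 85.4974317591221}
```

View pics/scene0.png

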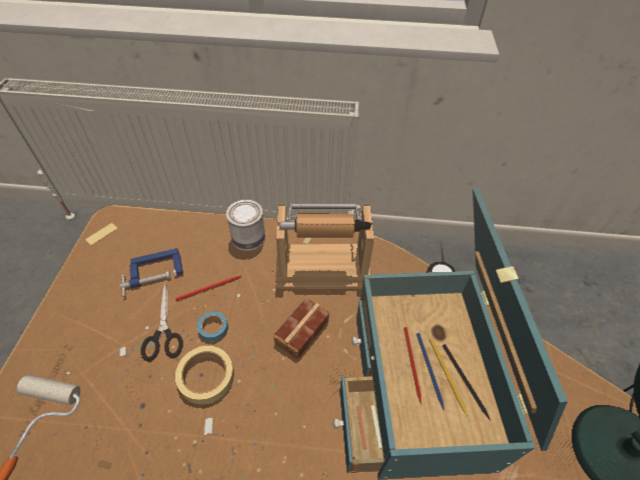

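View pics/top0.png

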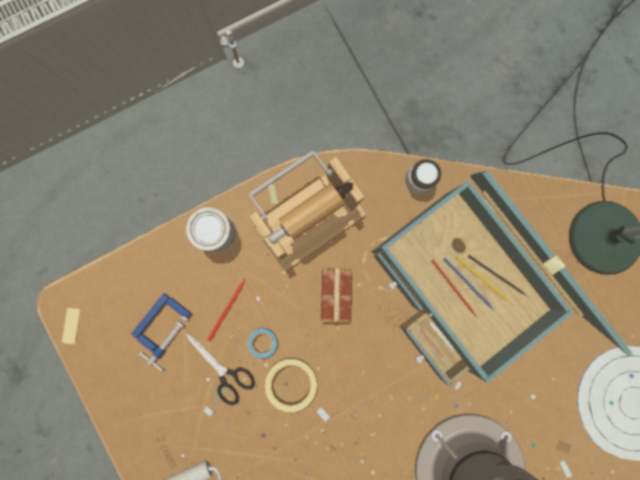

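Run:
```python
from h import *
a=cv2.imread('pics/scene0.png')[190:310,220:420]; cv2.imwrite('pics/c1.png',cv2.resize(a,None,fx=4,fy=4,interpolation=cv2.INTER_CUBIC))
a=cv2.imread('pics/top0.png')[140:280,180:380]; cv2.imwrite('pics/c2.png',cv2.resize(a,None,fx=4,fy=4,interpolation=cv2.INTER_CUBIC))
```

```text
(no output)
```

View pics/c1.png

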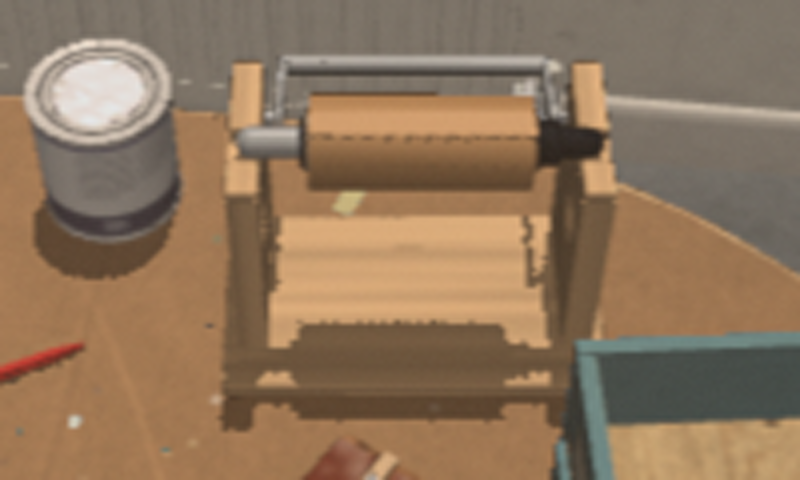

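View pics/c2.png

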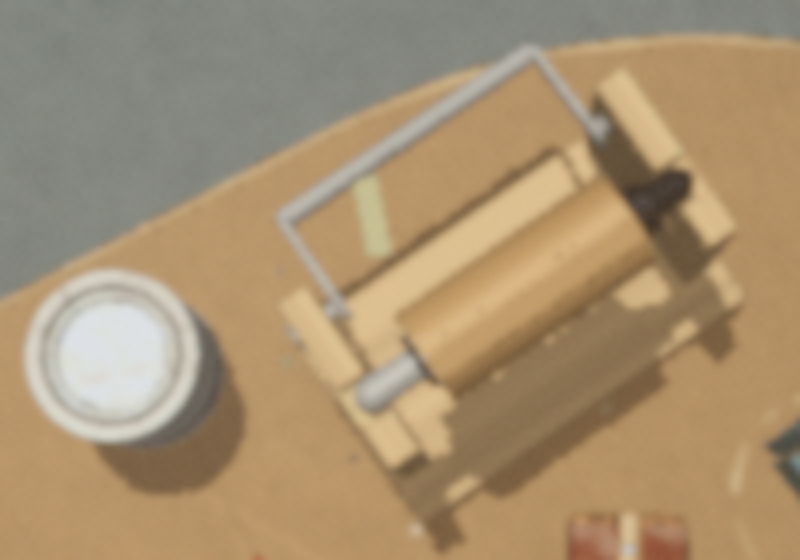

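Run:
```python
from h import *
t=ld('top0.png'); s=ld('scene0.png')
T=lambda u,v:(t,(u+.5)/4-.5+180,(v+.5)/4-.5+140)
S=lambda u,v:(s,(u+.5)/4-.5+220,(v+.5)/4-.5+190)
print('tips top z144',onz(*T(362,400),144).round(1),onz(*T(688,178),144).round(1))
print('tips scene',onz(*S(238,143),144).round(1),onz(*S(605,143),144).round(1))
print('tri',tri([T(362,400),S(238,143)]).round(1),tri([T(688,178),S(605,143)]).round(1))
# roll corners at axis height z144 top: 
for p in [(405,320),(447,390),(610,180),(658,258)]: print('roll',onz(*T(*p),144).round(1))
for p in [(283,305),(305,288),(422,455),(398,470),(597,95),(622,70),(735,232),(700,250)]: print('cheek',p,onz(*T(*p),143).round(1))
for p in [(232,62),(263,62),(227,193),(257,193),(572,62),(603,62),(613,193),(580,193)]: print('cheek s',p,onz(*S(*p),143).round(1))
for p in [(285,218),(530,48)]: print('bar',onz(*T(*p),101).round(1))
for p in [(282,64),(547,66)]: print('bar s',onz(*S(*p),101).round(1))
```

```text
tips top z144 [442.8 406.3 144. ] [546.7 263.4 144. ]
tips scene [441.5 406.6 144. ] [549.1 261.8 144. ]
tri [442.5 406.8 143. ] [547.3 262.4 144.9]
roll [479.  388.4 144. ]
roll [448.2 368.8 144. ]
roll [544.7 298.5 144. ]
roll [510.  276.2 144. ]
cheek (283, 305) [484.3 442.8 143. ]
cheek (305, 288) [492.2 433.3 143. ]
cheek (422, 455) [419.2 379.  143. ]
cheek (398, 470) [412.2 389.4 143. ]
cheek (597, 95) [583.5 305.2 143. ]
cheek (622, 70) [595.4 294.2 143. ]
cheek (735, 232) [522.9 241.7 143. ]
cheek (700, 250) [514.3 257.3 143. ]
cheek s (232, 62) [483.6 444.8 143. ]
cheek s (263, 62) [493.1 432.1 143. ]
cheek s (227, 193) [414.  391.1 143. ]
cheek s (257, 193) [422.6 379.6 143. ]
cheek s (572, 62) [587.7 305.  143. ]
cheek s (603, 62) [597.2 292.2 143. ]
cheek s (613, 193) [524.6 242.2 143. ]
cheek s (580, 193) [515.1 254.9 143. ]
bar [530.5 448.7 101. ]
bar [615.3 335.9 101. ]
bar s [529.4 450.1 101. ]
bar s [614.6 333.2 101. ]
```

Run:
```python
from h import *
M=np.array([(58,95),(58,79),(-32,79),(-32,95),(58,-79),(58,-95),(-32,-95),(-32,-79)],float)
t=np.array([(484.3,442.8),(492.2,433.3),(419.2,379),(412.2,389.4),(583.5,305.2),(595.4,294.2),(522.9,241.7),(514.3,257.3)])
s=np.array([(483.6,444.8),(493.1,432.1),(422.6,379.6),(414,391.1),(587.7,305),(597.2,292.2),(524.6,242.2),(515.1,254.9)])
def fit(A,B):
    a=A-A.mean(0);b=B-B.mean(0);th=np.arctan2((a[:,0]*b[:,1]-a[:,1]*b[:,0]).sum(),(a*b).sum())
    R=np.array([[np.cos(th),-np.sin(th)],[np.sin(th),np.cos(th)]]);o=B.mean(0)-R@A.mean(0)
    return th,o,(A@R.T+o-B).round(1)
for B in (t,s): 
    th,o,r=fit(M,B);print(th,o,r.tolist())
th,o,_=fit(np.r_[M,M],np.r_[t,s]);print(th,o)
R=np.array([[np.cos(th),-np.sin(th)],[np.sin(th),np.cos(th)]])
for p in [(442.5,406.5),(547.8,262.6),(463.6,378.6),(527.4,287.4)]: print((R.T@(np.array(p)-o)).round(1))
```

```text
0.6389540541408445 [492.56464061 335.10986984] [[-1.8, 3.2], [-0.2, -0.2], [0.6, 0.4], [-2.0, 2.9], [2.7, 1.1], [0.4, -0.8], [0.6, -1.9], [-0.3, -4.7]]
0.6365145380547824 [494.28325901 335.01035011] [[0.9, 1.1], [0.9, 0.9], [-1.0, -0.1], [-1.9, 1.3], [0.2, 1.0], [0.2, 0.9], [0.4, -2.6], [0.4, -2.4]]
0.6377295624882634 [493.4239054  335.06015366]
[ 1.6 87.7]
[  0.5 -90.6]
[ 2.  52.7]
[ -1.1 -58.5]
```

Request:
{"method": "carry_out", "body": {
  "commands": [
    {"dz": -1},
    {"dz": -1},
    {"dz": -1},
    {"dz": -1},
    {"dz": -1},
    {"dx": 1,"twist": -0.39,"dz": -1},
    {"dx": 1,"twist": -0.39},
    {"dx": 1,"twist": -0.39},
    {"dx": 1,"twist": -0.39},
    {"dx": 1,"twist": -0.39},
    {"dx": 1,"twist": -0.39},
    {"dx": 1,"twist": -0.39},
    {"dx": 1,"twist": -0.39},
    {"dx": 1,"twist": -0.39},
    {"dx": 1,"twist": -0.39},
    {"dx": 1,"twist": -0.39},
    {"dx": 1,"twist": -0.39},
    {"dx": 1,"twist": -0.39},
    {"dx": 1,"twist": -0.39},
    {"dx": 1,"twist": -0.39}
  ]
}}

```text
invalid input at $.commands[0]: expected keys fingers, dx, dy, dz, twist
```

Request:
{"method": "carry_out", "body": {
  "commands": [
    {"dx": 1,"twist": -0.39},
    {"dx": 1,"twist": -0.39},
    {"dx": 1,"twist": -0.39},
    {"dx": 1,"twist": -0.39},
    {"dx": 1,"twist": -0.39},
    {"dx": 1,"twist": -0.39},
    {"dx": 1,"twist": -0.39},
    {"dx": 1,"twist": -0.39},
    {"dx": 1,"twist": -0.39},
    {"dx": 1,"twist": -0.39},
    {"dx": 1,"twist": -0.39},
    {"dx": 1,"twist": -0.39},
    {"dx": 1,"twist": -0.39},
    {"dx": 1,"twist": -0.39},
    {"dx": 1,"twist": -0.39},
    {"dx": 1,"twist": -0.39}
  ]
}}

```text
invalid input at $.commands[0]: expected keys fingers, dx, dy, dz, twist
```

All five keys are needed.

Request:
{"method": "carry_out", "body": {
  "commands": [
    {"fingers": 1,"dx": 0,"dy": 0,"dz": -1,"twist": 0},
    {"fingers": 1,"dx": 0,"dy": 0,"dz": -1,"twist": 0},
    {"fingers": 1,"dx": 0,"dy": 0,"dz": -1,"twist": 0},
    {"fingers": 1,"dx": 0,"dy": 0,"dz": -1,"twist": 0},
    {"fingers": 1,"dx": 0,"dy": 0,"dz": -1,"twist": 0},
    {"fingers": 1,"dx": 1,"dy": 0,"dz": -1,"twist": -0.39},
    {"fingers": 1,"dx": 1,"dy": 0,"dz": 0,"twist": -0.39},
    {"fingers": 1,"dx": 1,"dy": 0,"dz": 0,"twist": -0.39},
    {"fingers": 1,"dx": 1,"dy": 0,"dz": 0,"twist": -0.39},
    {"fingers": 1,"dx": 1,"dy": 0,"dz": 0,"twist": -0.39},
    {"fingers": 1,"dx": 1,"dy": 0,"dz": 0,"twist": -0.39},
    {"fingers": 1,"dx": 1,"dy": 0,"dz": 0,"twist": -0.39},
    {"fingers": 1,"dx": 1,"dy": 0,"dz": 0,"twist": -0.39},
    {"fingers": 1,"dx": 1,"dy": 0,"dz": 0,"twist": -0.39},
    {"fingers": 1,"dx": 1,"dy": 0,"dz": 0,"twist": -0.39},
    {"fingers": 1,"dx": 1,"dy": 0,"dz": 0,"twist": -0.39},
    {"fingers": 1,"dx": 1,"dy": 0,"dz": 0,"twist": -0.39},
    {"fingers": 1,"dx": 1,"dy": 0,"dz": 0,"twist": -0.39},
    {"fingers": 1,"dx": 1,"dy": 0,"dz": 0,"twist": -0.39},
    {"fingers": 1,"dx": 1,"dy": 0,"dz": 0,"twist": -0.39}
  ]
}}

```text
time: 1.82
eef_pos: [542.4, -367.9, 405.7]
tcp_rot: [0.881, 0.473, -0.0, -0.0]
ft_force: [0.1, -0.7, -0.1]
gripper_width: 85.6
```

Request:
{"method": "carry_out", "body": {
  "commands": [
    {"fingers": 1,"dx": 1,"dy": 0,"dz": 0,"twist": -0.39},
    {"fingers": 1,"dx": 1,"dy": 0,"dz": 0,"twist": -0.39},
    {"fingers": 1,"dx": 1,"dy": 0,"dz": 0,"twist": -0.39},
    {"fingers": 1,"dx": 1,"dy": 0,"dz": 0,"twist": -0.39},
    {"fingers": 1,"dx": 1,"dy": 0,"dz": 0,"twist": -0.39},
    {"fingers": 1,"dx": 1,"dy": 0,"dz": 0,"twist": -0.39},
    {"fingers": 1,"dx": 1,"dy": 0,"dz": 0,"twist": -0.39},
    {"fingers": 1,"dx": 1,"dy": 0,"dz": 0,"twist": -0.39},
    {"fingers": 1,"dx": 1,"dy": 0,"dz": 0,"twist": -0.39},
    {"fingers": 1,"dx": 1,"dy": 0,"dz": 0,"twist": -0.39},
    {"fingers": 1,"dx": 1,"dy": 0,"dz": 0,"twist": -0.39},
    {"fingers": 1,"dx": 1,"dy": 0,"dz": 0,"twist": -0.39},
    {"fingers": 1,"dx": 1,"dy": 0,"dz": 0,"twist": -0.39},
    {"fingers": 1,"dx": 1,"dy": 0,"dz": 0,"twist": -0.39},
    {"fingers": 1,"dx": 1,"dy": 0,"dz": 0,"twist": -0.39},
    {"fingers": 1,"dx": 1,"dy": 0,"dz": 0,"twist": -0.39},
    {"fingers": 1,"dx": 1,"dy": 0,"dz": 0,"twist": -0.39},
    {"fingers": 1,"dx": 1,"dy": 0,"dz": 0,"twist": -0.39},
    {"fingers": 1,"dx": 1,"dy": 0,"dz": 0,"twist": -0.39},
    {"fingers": 1,"dx": 1,"dy": 0,"dz": 0,"twist": -0.39}
  ]
}}

```text
time: 3.48
eef_pos: [646.2, 108.2, 405.7]
tcp_rot: [0.635, 0.773, -0.0, -0.0]
ft_force: [-0.1, 0.3, 0.8]
gripper_width: 85.5
```

Request:
{"method": "carry_out", "body": {
  "commands": [
    {"fingers": 1,"dx": 1,"dy": -0.3,"dz": 0,"twist": -0.4},
    {"fingers": 1,"dx": 1,"dy": -0.3,"dz": 0,"twist": -0.4},
    {"fingers": 1,"dx": 1,"dy": -0.3,"dz": 0,"twist": -0.4},
    {"fingers": 1,"dx": 1,"dy": -0.3,"dz": 0,"twist": -0.4},
    {"fingers": 1,"dx": 1,"dy": -0.3,"dz": 0,"twist": -0.4},
    {"fingers": 1,"dx": 1,"dy": -0.3,"dz": 0,"twist": -0.4},
    {"fingers": 1,"dx": 1,"dy": -0.3,"dz": 0,"twist": -0.4},
    {"fingers": 1,"dx": 1,"dy": -0.3,"dz": 0,"twist": -0.4},
    {"fingers": 1,"dx": 0.5,"dy": 0,"dz": 0,"twist": -0.4},
    {"fingers": 1,"dx": 0,"dy": 0,"dz": 0,"twist": 0}
  ]
}}

```text
time: 4.32
eef_pos: [515.7, 290.8, 407.0]
tcp_rot: [0.483, 0.875, 0.001, -0.0]
ft_force: [0.1, 1.1, -0.2]
gripper_width: 85.3
```

```bash
cat >> h.py <<'E'
O=np.array([493.6,335.0]); TH=0.637
def tcp():
    s=get_state(); q=s['tcp_rot']; phi=2*np.arctan2(q[1],q[0]); c,n=np.cos(TH),np.sin(TH)
    d=s['eef_pos'][:2]-O
    print('t',round(s['time'],2),'disp x,y,z',round(c*d[0]+n*d[1],1),round(-n*d[0]+c*d[1],1),round(s['eef_pos'][2],1),'yaw err',round(phi-TH-np.pi/2,4),'F',np.round(s['ft_force'],1),'w',round(s['gripper_width'],1),'q7',round(s['q'][6],2))
E
python3 - <<'E'
from h import *
tcp(); cap('wrist','w1.png')
E
```

```text
t 4.32 disp x,y,z -8.5 -48.7 407.0 yaw err -0.075 F [ 0.1  1.1 -0.2] w 85.3 q7 -0.16
```

View pics/w1.png

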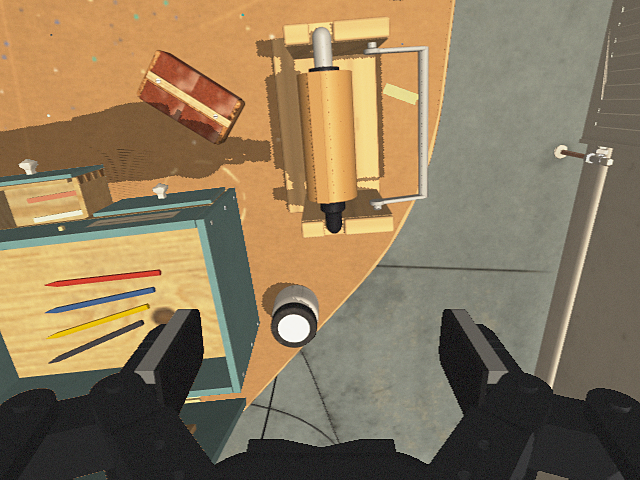

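Run:
```python
from h import *
w=ld('w1.png'); c,n=np.cos(TH),np.sin(TH)
def D(u,v,z):
    d=onz(w,u,v,z)[:2]-O; return np.round([c*d[0]+n*d[1],-n*d[0]+c*d[1]],1)
print('tips',D(321,27,144),D(334.5,233,144))
print('roll ends axis',D(325,69,144),D(334,203,144))
print('cheeks L',D(283.5,24,143),D(388.5,17,143),D(390,40,143),'R',D(301,237,143),D(391.5,232,143),D(300,222,143))
print('bar',D(422,49,101),D(425,196,101))
a=cv2.imread('pics/w1.png')[10:245,260:440]; cv2.imwrite('pics/c3.png',cv2.resize(a,None,fx=2.5,fy=2.5,interpolation=cv2.INTER_CUBIC))
```

```text
tips [ 1.6 88. ] [  1.3 -94.4]
roll ends axis [ 2.6 55. ] [  2.8 -64.4]
cheeks L [-29.7  92.8] [58.5 91.6] [59.4 73.9] R [-31.7 -96.5] [ 57.  -97.9] [-31.3 -81.1]
bar [96.3 68.6] [ 99.7 -74.6]
```

View pics/c3.png

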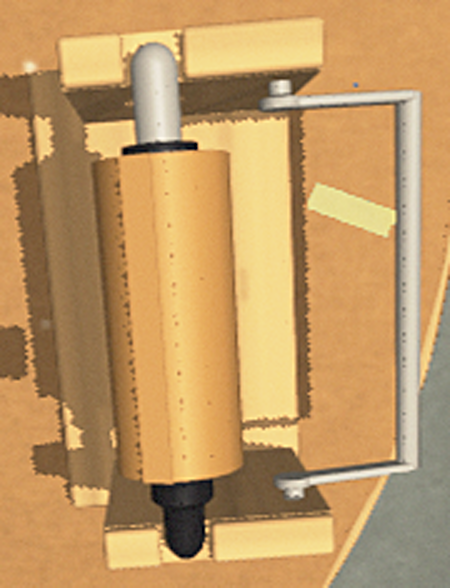

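Request:
{"method": "carry_out", "body": {
  "commands": [
    {"fingers": 1,"dx": 0,"dy": 0,"dz": 0,"twist": -0.7},
    {"fingers": 1,"dx": 0.9,"dy": 0.2,"dz": 0,"twist": 0},
    {"fingers": 1,"dx": 0.9,"dy": 0.2,"dz": 0.6,"twist": 0},
    {"fingers": 1,"dx": 0.1,"dy": 0,"dz": 1,"twist": 0},
    {"fingers": 1,"dx": 0,"dy": 0,"dz": 1,"twist": 0},
    {"fingers": 1,"dx": 0,"dy": 0,"dz": 1,"twist": 0},
    {"fingers": 1,"dx": 0,"dy": 0,"dz": 1,"twist": 0},
    {"fingers": 1,"dx": 0,"dy": 0,"dz": 1,"twist": 0},
    {"fingers": 1,"dx": 0,"dy": 0,"dz": 1,"twist": 0},
    {"fingers": 1,"dx": 0,"dy": 0,"dz": 1,"twist": 0},
    {"fingers": 1,"dx": 0,"dy": 0,"dz": 0.6,"twist": 0},
    {"fingers": 1,"dx": 0,"dy": 0,"dz": 0,"twist": 0},
    {"fingers": 1,"dx": 0,"dy": 0,"dz": 0,"twist": 0}
  ]
}}

```text
time: 5.45
eef_pos: [500.4, 329.4, 200.4]
tcp_rot: [0.458, 0.889, -0.001, -0.0]
ft_force: [0.8, 0.2, 0.2]
gripper_width: 85.5
```

Run:
```python
from h import *
tcp(); cap('wrist','w2.png')
```

```text
t 5.45 disp x,y,z 2.1 -8.6 200.4 yaw err -0.0169 F [0.8 0.2 0.2] w 85.5 q7 -0.27
```

View pics/w2.png

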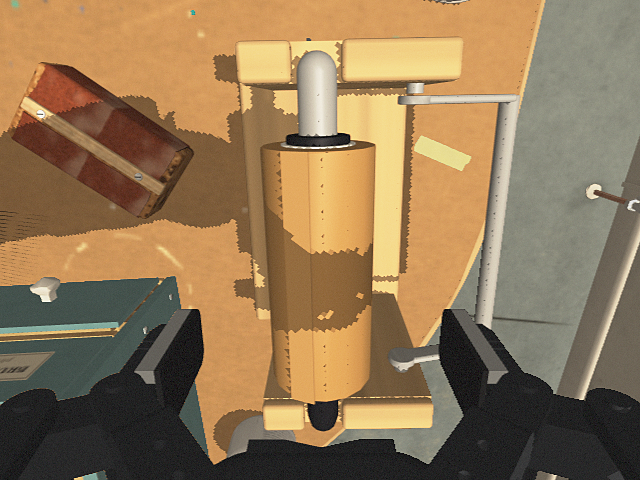

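Run:
```python
from h import *
w=ld('w2.png'); c,n=np.cos(TH),np.sin(TH)
def D(u,v,z):
    d=onz(w,u,v,z)[:2]-O; return np.round([c*d[0]+n*d[1],-n*d[0]+c*d[1]],1)
print('tips',D(318,52,144),D(322.5,431,144),'roll L end',D(318,147,144), D(263,146,144),D(375,146,144),'R',D(322,403,144))
print('cheeks L',D(237,42,143),D(462,38,143),'R',D(263,430,143),D(432.5,428,143))
```

```text
tips [ 2.1 88.2] [  1.2 -97.2] roll L end [ 1.4 51.5] [-21.6  52.3] [25.3 51.6] R [  1.2 -79.1]
cheeks L [-29.6  92.4] [58.3 92.4] R [-30.6 -97. ] [ 59.8 -96.9]
```

Request:
{"method": "carry_out", "body": {
  "commands": [
    {"fingers": 1,"dx": 0.22,"dy": 0,"dz": 0,"twist": -0.1},
    {"fingers": 1,"dx": 0,"dy": 0,"dz": 0.7,"twist": 0},
    {"fingers": 1,"dx": 0,"dy": 0,"dz": 0.7,"twist": 0},
    {"fingers": 1,"dx": 0,"dy": 0,"dz": 0.65,"twist": 0},
    {"fingers": 1,"dx": 0,"dy": 0,"dz": 0,"twist": 0},
    {"fingers": 1,"dx": 0,"dy": 0,"dz": 0,"twist": 0}
  ]
}}

```text
time: 6.0
eef_pos: [496.1, 336.0, 150.7]
tcp_rot: [0.452, 0.892, 0.0, 0.0]
ft_force: [0.3, -0.7, 0.5]
gripper_width: 85.1
```

Run:
```python
from h import *
tcp()
```

```text
t 6.0 disp x,y,z 2.6 -0.7 150.7 yaw err -0.0037 F [ 0.3 -0.7  0.5] w 85.1 q7 -0.3
```

Request:
{"method": "carry_out", "body": {
  "commands": [
    {"fingers": -0.3,"dx": 0,"dy": 0,"dz": 0,"twist": 0},
    {"fingers": -0.3,"dx": 0,"dy": 0,"dz": 0,"twist": 0},
    {"fingers": -0.3,"dx": 0,"dy": 0,"dz": 0,"twist": 0},
    {"fingers": -0.3,"dx": 0,"dy": 0,"dz": 0,"twist": 0},
    {"fingers": -0.3,"dx": 0,"dy": 0,"dz": 0,"twist": 0},
    {"fingers": -0.3,"dx": 0,"dy": 0,"dz": 0,"twist": 0},
    {"fingers": -0.3,"dx": 0,"dy": 0,"dz": 0,"twist": 0},
    {"fingers": -0.3,"dx": 0,"dy": 0,"dz": 0,"twist": 0}
  ],
  "force": 70
}}

```text
time: 6.67
eef_pos: [497.0, 336.6, 151.6]
tcp_rot: [0.452, 0.892, 0.001, 0.001]
ft_force: [0.4, 0.0, 6.3]
gripper_width: 46.0
```

Run:
```python
from h import *
tcp(); cap('wrist','w3.png')
```

```text
t 6.67 disp x,y,z 3.7 -0.8 151.6 yaw err -0.0042 F [0.4 0.  6.3] w 46.0 q7 -0.3
```

View pics/w3.png

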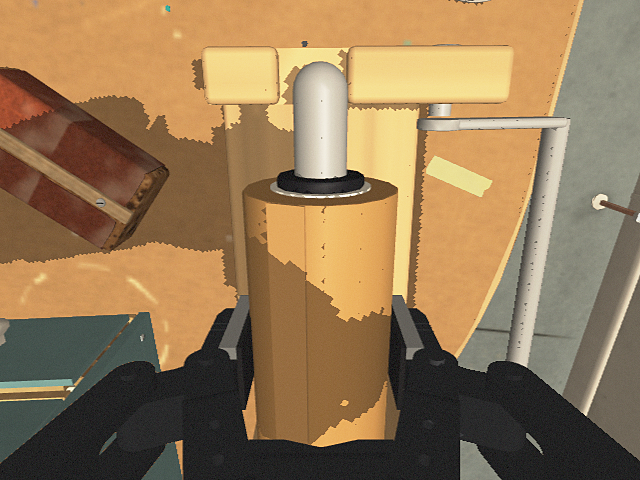

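Run:
```python
from h import *
w=ld('w3.png'); c,n=np.cos(TH),np.sin(TH)
def D(u,v,z):
    d=onz(w,u,v,z)[:2]-O; return np.round([c*d[0]+n*d[1],-n*d[0]+c*d[1]],1)
print('tip',D(321,62,144),'pin sides',D(295,120,144),D(348,120,144),'notch',D(278,46,143),D(347,46,143),'cheeks L',D(203,47,143),D(512,46,143),D(203,103,143),D(512,102,143))
```

```text
tip [ 3.7 88.5] pin sides [-4.  72.6] [11.7 72.6] notch [-8.5 92.9] [11.1 92.8] cheeks L [-29.8  92.7] [58.  92.7] [-31.1  77.5] [60.2 77.5]
```

Request:
{"method": "carry_out", "body": {
  "commands": [
    {"fingers": -0.3,"dx": 0,"dy": 0,"dz": -0.4,"twist": 0},
    {"fingers": -0.3,"dx": 0,"dy": 0,"dz": -0.4,"twist": 0},
    {"fingers": -0.3,"dx": 0,"dy": 0,"dz": -0.4,"twist": 0},
    {"fingers": -0.3,"dx": -0.3,"dy": -0.5,"dz": 0,"twist": 0},
    {"fingers": -0.3,"dx": -0.3,"dy": -0.5,"dz": 0,"twist": 0},
    {"fingers": -0.3,"dx": 0,"dy": -0.5,"dz": 0,"twist": 0},
    {"fingers": -0.3,"dx": 0,"dy": 0,"dz": 0,"twist": 0.5},
    {"fingers": -0.3,"dx": 0,"dy": 0,"dz": 0,"twist": 0.5},
    {"fingers": -0.3,"dx": 0,"dy": 0,"dz": 0,"twist": 0.5},
    {"fingers": -0.3,"dx": 0,"dy": 0,"dz": 0,"twist": 0.5},
    {"fingers": -0.3,"dx": 0,"dy": 0,"dz": 0,"twist": 0.5},
    {"fingers": -0.3,"dx": 0,"dy": 0,"dz": 0,"twist": 0.5},
    {"fingers": -0.3,"dx": 0,"dy": 0,"dz": 0,"twist": 0.5},
    {"fingers": -0.3,"dx": 0,"dy": 0,"dz": 0,"twist": 0},
    {"fingers": -0.3,"dx": 0,"dy": 0,"dz": 0,"twist": 0}
  ]
}}

```text
time: 7.97
eef_pos: [474.5, 301.4, 180.4]
tcp_rot: [0.6, 0.8, -0.0, 0.0]
ft_force: [0.9, 0.5, -3.1]
gripper_width: 46.2
```

```bash
cat >> h.py <<'E'
def mid():
    s=get_state(); q=s['tcp_rot']; phi=2*np.arctan2(q[1],q[0]); c,n=np.cos(TH),np.sin(TH)
    d=s['eef_pos'][:2]-O; p=np.array([c*d[0]+n*d[1]-1.4,-n*d[0]+c*d[1]+2.0]); a=-(phi-TH-np.pi/2)-.004
    u=np.array([np.sin(a),np.cos(a)]); m=p-1.7*u; F=s['ft_force']
    print('t',round(s['time'],2),'a',round(a,3),'MID',m.round(1),'z',round(s['eef_pos'][2]-7.6,1),'sprungfree',(m+83*u).round(1),'plain',(m-83*u).round(1),'Fd',np.round([c*F[0]+n*F[1],-n*F[0]+c*F[1],F[2]],1),'T',s['torque'].round(2),'w',round(s['gripper_width'],1))
E
python3 - <<'E'
from h import *
mid(); cap('wrist','w4.png');cap('scene','s4.png')
a=cv2.imread('pics/s4.png')[170:310,220:420]; cv2.imwrite('pics/c4.png',cv2.resize(a,None,fx=4,fy=4,interpolation=cv2.INTER_CUBIC))
E
```

```text
t 7.97 a 0.348 MID [-37.4 -15.2] z 172.8 sprungfree [-9.  62.8] plain [-65.7 -93.3] Fd [ 1.1 -0.1 -3.1] T [ 0.02 -0.04  0.01] w 46.2
```

View pics/w4.png

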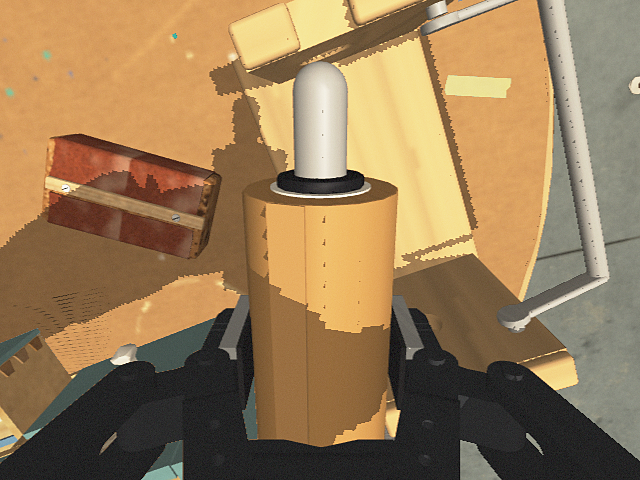

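View pics/c4.png

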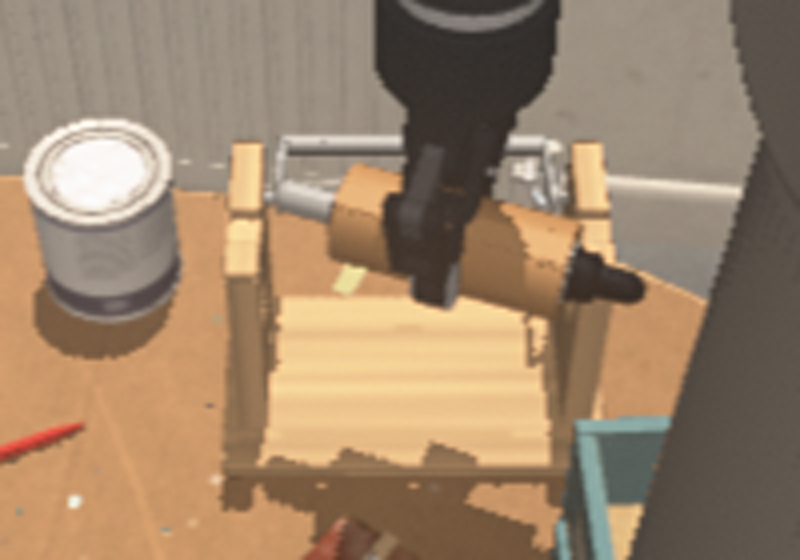

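Run:
```python
from h import *
w=ld('w1.png'); s=ld('scene0.png'); t=ld('top0.png')
# toolbox near corner
print('tri corner',tri([(w,235,190),(t,468,185)]).round(1), tri([(w,207,226),(s,365,276)]).round(1),tri([(t,378,251),(s,365,276)]).round(1),tri([(t,468,185),(s,470,273)]).round(1))
```

```text
tri corner [463.4 305.3 631.1] [440.1 203.6 146.2] [430.9 209.8 149.1] [549.   56.2 154.1]
```

Request:
{"method": "carry_out", "body": {
  "commands": [
    {"fingers": -0.3,"dx": 0,"dy": 0,"dz": 0.7,"twist": 0},
    {"fingers": -0.3,"dx": 0,"dy": 0,"dz": 0.7,"twist": 0},
    {"fingers": -0.3,"dx": 0,"dy": 0,"dz": 0.7,"twist": 0},
    {"fingers": -0.3,"dx": 0,"dy": 0,"dz": 0.7,"twist": 0},
    {"fingers": -0.3,"dx": 0,"dy": 0,"dz": 0.7,"twist": 0},
    {"fingers": -0.3,"dx": 0,"dy": 0,"dz": 0,"twist": 0},
    {"fingers": -0.3,"dx": 0,"dy": 0,"dz": 0,"twist": 0},
    {"fingers": -0.3,"dx": 0,"dy": 0,"dz": 0,"twist": 0}
  ]
}}

```text
time: 8.73
eef_pos: [475.2, 301.9, 93.5]
tcp_rot: [0.6, 0.8, 0.001, 0.0]
ft_force: [0.5, -0.1, -3.3]
gripper_width: 45.9
```

Run:
```python
from h import *
mid(); cap('wrist','w5.png');cap('scene','s5.png')
a=cv2.imread('pics/s5.png')[170:310,220:420]; cv2.imwrite('pics/c5.png',cv2.resize(a,None,fx=4,fy=4,interpolation=cv2.INTER_CUBIC))
```

```text
t 8.73 a 0.35 MID [-36.5 -15.2] z 85.9 sprungfree [-8.  62.7] plain [-64.9 -93.2] Fd [ 0.4 -0.3 -3.3] T [-0.04 -0.04 -0.02] w 45.9
```

View pics/w5.png

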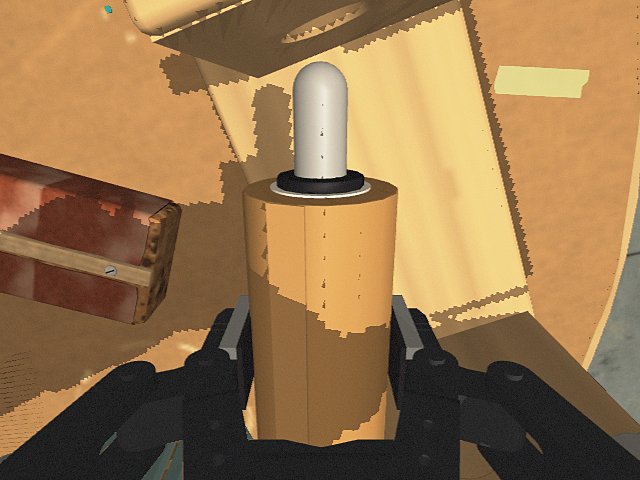

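View pics/c5.png

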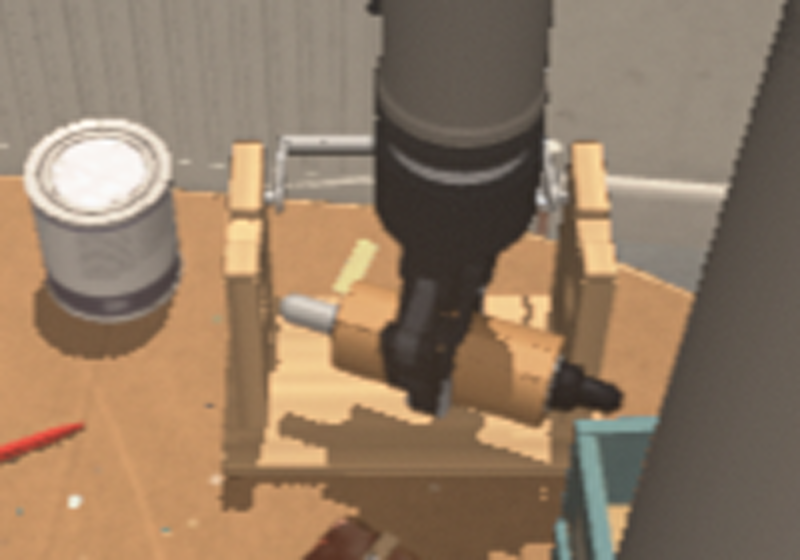

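Run:
```python
from h import *
w=ld('w5.png'); c,n=np.cos(TH),np.sin(TH)
def P(u,v):
    o,d=ray(w,u,v); n3=np.array([-n,c,0]); o2=o-np.r_[O,0]
    y=77.0; k=(y-o2@n3)/(d@n3); p=o2+k*d
    return np.round([c*p[0]+n*p[1]-1.4,p[2]],1)
for u,v in [(283,40),(370,4),(326,22),(300,41),(340,28)]: print(P(u,v))
a=cv2.imread('pics/w5.png')[0:110,240:420]; cv2.imwrite('pics/c6.png',cv2.resize(a,None,fx=4,fy=4,interpolation=cv2.INTER_CUBIC))
```

```text
[-13.3  87.5]
[11.9 88.4]
[-0.6 88.3]
[-9.  73.3]
[ 4.4 66.6]
```

View pics/c6.png

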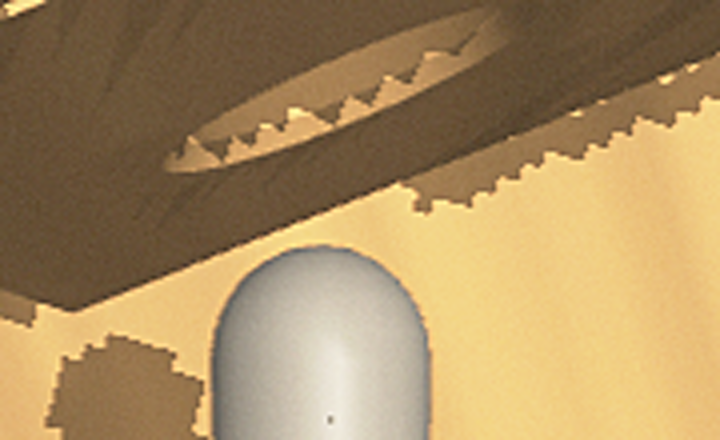

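Request:
{"method": "carry_out", "body": {
  "commands": [
    {"fingers": -0.3,"dx": 0.2,"dy": 0.09,"dz": 0.02,"twist": 0},
    {"fingers": -0.3,"dx": 0.2,"dy": 0.09,"dz": 0.02,"twist": 0},
    {"fingers": -0.3,"dx": 0,"dy": 0,"dz": 0,"twist": 0},
    {"fingers": -0.3,"dx": 0,"dy": 0,"dz": 0,"twist": 0}
  ]
}}

```text
time: 9.17
eef_pos: [476.1, 313.1, 91.8]
tcp_rot: [0.6, 0.8, 0.0, 0.0]
ft_force: [0.2, -0.6, -2.2]
gripper_width: 46.0
```

Run:
```python
from h import *
mid(); cap('wrist','w6.png')
a=cv2.imread('pics/w6.png')[0:220,160:500]; cv2.imwrite('pics/c7.png',cv2.resize(a,None,fx=2,fy=2,interpolation=cv2.INTER_CUBIC))
```

```text
t 9.17 a 0.349 MID [-29.1  -6.8] z 84.2 sprungfree [-0.7 71.2] plain [-57.4 -84.8] Fd [-0.2 -0.6 -2.2] T [ 0.06 -0.04 -0.01] w 46.0
```

View pics/c7.png

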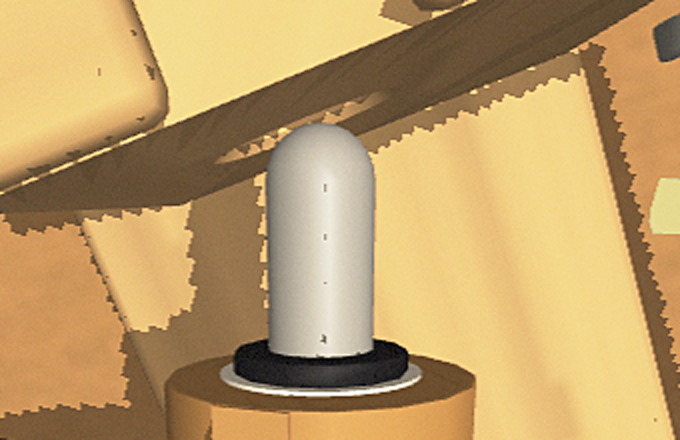

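Request:
{"method": "carry_out", "body": {
  "commands": [
    {"fingers": -0.3,"dx": 0.19,"dy": -0.07,"dz": -0.03,"twist": 0},
    {"fingers": -0.3,"dx": 0.15,"dy": -0.05,"dz": 0,"twist": 0},
    {"fingers": -0.3,"dx": 0,"dy": 0,"dz": 0,"twist": 0},
    {"fingers": -0.3,"dx": 0,"dy": 0,"dz": 0,"twist": 0}
  ]
}}

```text
time: 9.55
eef_pos: [470.5, 319.9, 92.3]
tcp_rot: [0.6, 0.8, 0.0, 0.0]
ft_force: [0.4, 0.0, -3.5]
gripper_width: 46.4
```

Run:
```python
from h import *
mid()
```

```text
t 9.55 a 0.349 MID [-29.5   2. ] z 84.7 sprungfree [-1.1 80. ] plain [-57.9 -76. ] Fd [ 0.3 -0.3 -3.5] T [-0.02  0.02 -0.01] w 46.4
```

Request:
{"method": "carry_out", "body": {
  "commands": [
    {"fingers": -0.3,"dx": 0.15,"dy": -0.05,"dz": 0,"twist": 0},
    {"fingers": -0.3,"dx": 0,"dy": 0,"dz": 0,"twist": 0},
    {"fingers": -0.3,"dx": 0,"dy": 0,"dz": 0,"twist": 0}
  ]
}}

```text
time: 9.8
eef_pos: [469.5, 321.5, 92.2]
tcp_rot: [0.601, 0.799, -0.001, 0.001]
ft_force: [2.9, -3.4, -3.0]
gripper_width: 46.2
```

Run:
```python
from h import *
mid(); cap('wrist','w7.png')
a=cv2.imread('pics/w7.png')[0:220,160:500]; cv2.imwrite('pics/c8.png',cv2.resize(a,None,fx=2,fy=2,interpolation=cv2.INTER_CUBIC))
```

```text
t 9.8 a 0.351 MID [-29.4   3.9] z 84.6 sprungfree [-0.9 81.8] plain [-58. -74.] Fd [ 0.3 -4.4 -3. ] T [-0.57 -0.51 -0.07] w 46.2
```

View pics/c8.png

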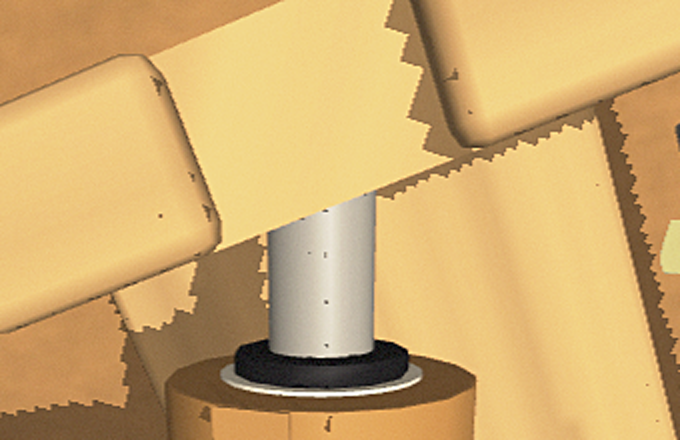

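Request:
{"method": "carry_out", "body": {
  "commands": [
    {"fingers": -0.3,"dx": 0.22,"dy": 0,"dz": 0,"twist": 0},
    {"fingers": -0.3,"dx": 0.22,"dy": 0,"dz": 0,"twist": 0},
    {"fingers": -0.3,"dx": 0.22,"dy": 0,"dz": 0,"twist": 0},
    {"fingers": -0.3,"dx": 0,"dy": 0,"dz": 0,"twist": 0},
    {"fingers": -0.3,"dx": 0,"dy": 0,"dz": 0,"twist": 0}
  ],
  "force": 90
}}

```text
time: 10.27
eef_pos: [465.6, 334.6, 91.9]
tcp_rot: [0.601, 0.799, -0.002, 0.002]
ft_force: [4.1, -8.7, -0.2]
gripper_width: 45.6
```

Run:
```python
from h import *
mid(); cap('wrist','w8.png')
a=cv2.imread('pics/w8.png')[0:220,160:500]; cv2.imwrite('pics/c9.png',cv2.resize(a,None,fx=2,fy=2,interpolation=cv2.INTER_CUBIC))
```

```text
t 10.27 a 0.352 MID [-24.7  16.7] z 84.3 sprungfree [ 3.9 94.6] plain [-53.3 -61.2] Fd [-1.8 -9.4 -0.2] T [-1.7  -0.76 -0.06] w 45.6
```

View pics/c9.png

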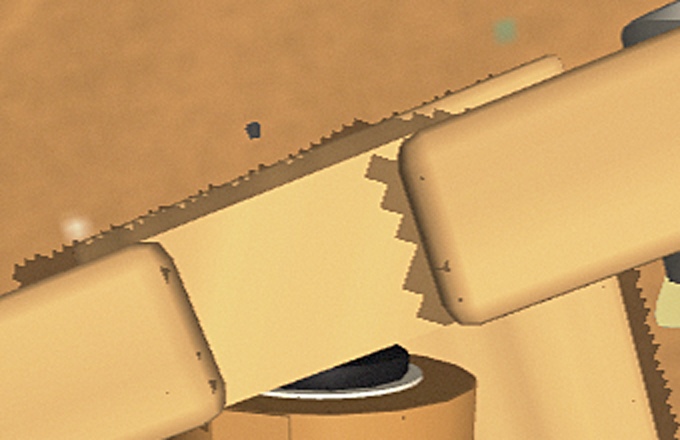

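Request:
{"method": "carry_out", "body": {
  "commands": [
    {"fingers": -0.3,"dx": 0.03,"dy": 0.13,"dz": 0,"twist": -0.5},
    {"fingers": -0.3,"dx": 0.03,"dy": 0.13,"dz": 0,"twist": -0.5},
    {"fingers": -0.3,"dx": 0.04,"dy": 0.13,"dz": 0,"twist": -0.5},
    {"fingers": -0.3,"dx": 0.04,"dy": 0.0,"dz": 0,"twist": 0},
    {"fingers": -0.3,"dx": 0,"dy": 0,"dz": 0,"twist": 0}
  ]
}}

```text
time: 10.73
eef_pos: [475.0, 340.8, 92.1]
tcp_rot: [0.54, 0.842, -0.002, 0.003]
ft_force: [6.2, -9.4, -1.0]
gripper_width: 45.4
```

Run:
```python
from h import *
mid()
```

```text
t 10.73 a 0.203 MID [-13.3  16. ] z 84.5 sprungfree [ 3.5 97.3] plain [-30.1 -65.2] Fd [ -0.7 -11.2  -1. ] T [-1.68 -1.12 -0.11] w 45.4
```

Request:
{"method": "carry_out", "body": {
  "commands": [
    {"fingers": -0.3,"dx": 0.03,"dy": 0.13,"dz": 0,"twist": -0.5},
    {"fingers": -0.3,"dx": 0.02,"dy": 0.13,"dz": 0,"twist": -0.5},
    {"fingers": -0.3,"dx": 0.02,"dy": 0.13,"dz": 0,"twist": -0.5},
    {"fingers": -0.3,"dx": 0.02,"dy": 0.13,"dz": 0,"twist": -0.5},
    {"fingers": -0.3,"dx": 0,"dy": 0,"dz": 0,"twist": 0},
    {"fingers": -0.3,"dx": 0,"dy": 0,"dz": 0,"twist": 0}
  ]
}}

```text
time: 11.23
eef_pos: [486.6, 349.1, 92.3]
tcp_rot: [0.454, 0.891, -0.001, 0.003]
ft_force: [8.4, -8.0, -1.8]
gripper_width: 45.7
```

Run:
```python
from h import *
mid(); cap('wrist','w9.png');cap('scene','s9.png')
a=cv2.imread('pics/s9.png')[170:310,220:420]; cv2.imwrite('pics/c10.png',cv2.resize(a,None,fx=4,fy=4,interpolation=cv2.INTER_CUBIC))
```

```text
t 11.23 a 0.004 MID [ 1.4 15.8] z 84.7 sprungfree [ 1.7 98.8] plain [  1.  -67.2] Fd [  2.  -11.5  -1.8] T [-1.5  -1.58 -0.16] w 45.7
```

View pics/w9.png

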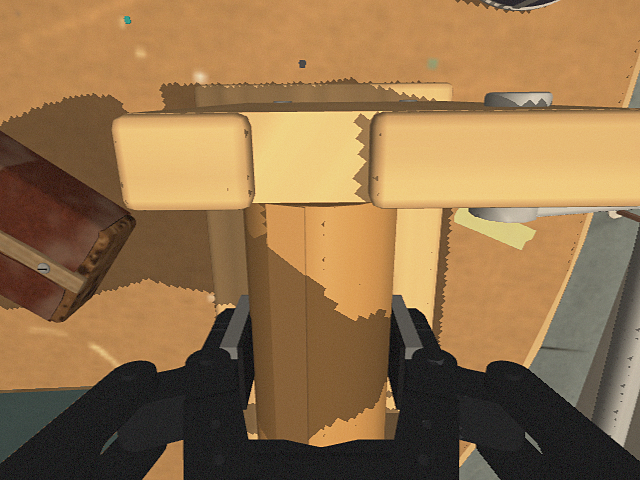

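View pics/c10.png

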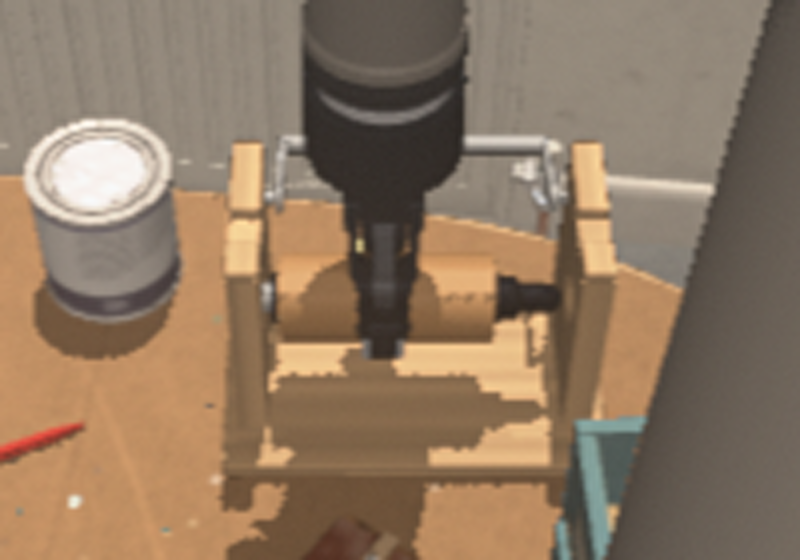

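Request:
{"method": "carry_out", "body": {
  "commands": [
    {"fingers": -0.3,"dx": -0.1,"dy": -0.03,"dz": 0,"twist": 0},
    {"fingers": -0.3,"dx": -0.1,"dy": -0.02,"dz": 0,"twist": 0},
    {"fingers": -0.3,"dx": -0.1,"dy": 0,"dz": 0,"twist": 0},
    {"fingers": -0.3,"dx": 0,"dy": 0,"dz": 0,"twist": 0},
    {"fingers": -0.3,"dx": 0,"dy": 0,"dz": 0,"twist": 0}
  ]
}}

```text
time: 11.75
eef_pos: [490.1, 344.0, 92.7]
tcp_rot: [0.454, 0.891, 0.001, 0.003]
ft_force: [7.8, -4.1, -3.0]
gripper_width: 45.5
```

Run:
```python
from h import *
mid()
```

```text
t 11.75 a 0.004 MID [1.1 9.7] z 85.1 sprungfree [ 1.5 92.7] plain [  0.7 -73.3] Fd [ 3.8 -7.9 -3. ] T [-0.92 -1.68 -0.29] w 45.5
```

Request:
{"method": "carry_out", "body": {
  "commands": [
    {"fingers": -0.3,"dx": -0.1,"dy": -0.02,"dz": 0,"twist": 0},
    {"fingers": -0.3,"dx": -0.1,"dy": -0.02,"dz": 0,"twist": 0},
    {"fingers": -0.3,"dx": 0,"dy": 0,"dz": 0,"twist": 0},
    {"fingers": -0.3,"dx": 0,"dy": 0,"dz": 0,"twist": 0}
  ]
}}

```text
time: 12.08
eef_pos: [491.6, 340.4, 92.8]
tcp_rot: [0.454, 0.891, 0.001, 0.002]
ft_force: [6.8, -2.6, -3.4]
gripper_width: 45.8
```

Run:
```python
from h import *
mid(); cap('scene','s10.png')
a=cv2.imread('pics/s10.png')[170:310,220:420]; cv2.imwrite('pics/c11.png',cv2.resize(a,None,fx=4,fy=4,interpolation=cv2.INTER_CUBIC))
```

```text
t 12.08 a 0.004 MID [0.2 5.8] z 85.2 sprungfree [ 0.6 88.8] plain [ -0.1 -77.2] Fd [ 3.9 -6.2 -3.4] T [-0.56 -1.45 -0.35] w 45.8
```

View pics/c11.png

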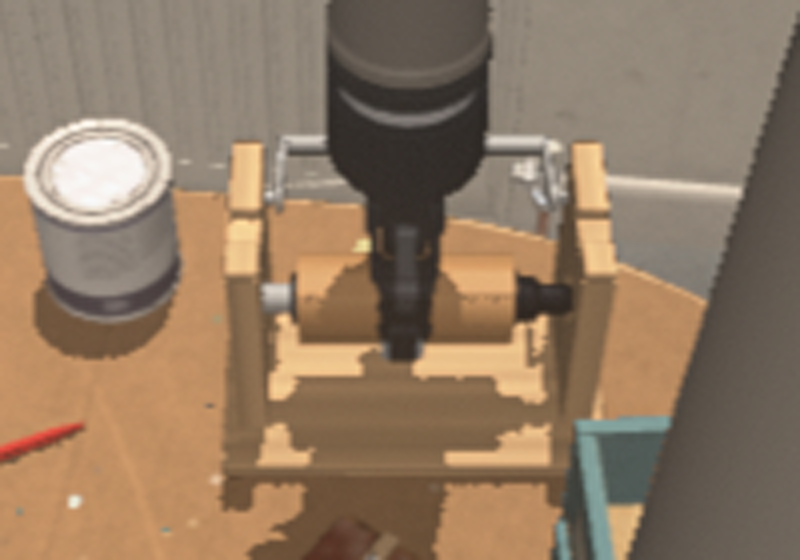

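Request:
{"method": "carry_out", "body": {
  "commands": [
    {"fingers": -0.3,"dx": -0.1,"dy": 0,"dz": 0.05,"twist": 0},
    {"fingers": -0.3,"dx": -0.06,"dy": 0,"dz": 0.06,"twist": 0},
    {"fingers": -0.3,"dx": 0,"dy": 0,"dz": 0.05,"twist": 0},
    {"fingers": -0.3,"dx": 0,"dy": 0,"dz": 0,"twist": 0},
    {"fingers": -0.3,"dx": 0,"dy": 0,"dz": 0,"twist": 0}
  ]
}}

```text
time: 12.55
eef_pos: [492.7, 337.8, 88.9]
tcp_rot: [0.453, 0.892, 0.001, 0.002]
ft_force: [5.4, -3.3, -1.0]
gripper_width: 45.7
```

Run:
```python
from h import *
mid()
```

```text
t 12.55 a 0.002 MID [-0.5  3.1] z 81.3 sprungfree [-0.3 86.1] plain [ -0.7 -79.9] Fd [ 2.4 -5.9 -1. ] T [-0.54 -0.87 -0.17] w 45.7
```

Request:
{"method": "carry_out", "body": {
  "commands": [
    {"fingers": -0.3,"dx": -0.05,"dy": 0,"dz": 0.02,"twist": 0},
    {"fingers": -0.3,"dx": 0,"dy": 0,"dz": 0,"twist": 0},
    {"fingers": -0.3,"dx": 0,"dy": 0,"dz": 0,"twist": 0}
  ],
  "force": 30
}}

```text
time: 12.8
eef_pos: [493.1, 337.4, 88.8]
tcp_rot: [0.453, 0.892, 0.001, 0.001]
ft_force: [5.0, -4.0, 3.0]
gripper_width: 45.4
```

Request:
{"method": "carry_out", "body": {
  "commands": [
    {"fingers": 0.15,"dx": 0,"dy": 0,"dz": 0,"twist": 0},
    {"fingers": 0.25,"dx": 0,"dy": 0,"dz": 0,"twist": 0},
    {"fingers": 0.4,"dx": 0,"dy": 0,"dz": 0,"twist": 0},
    {"fingers": 0.5,"dx": 0,"dy": 0,"dz": 0,"twist": 0},
    {"fingers": 0.6,"dx": 0,"dy": 0,"dz": 0,"twist": 0},
    {"fingers": 0.6,"dx": 0,"dy": 0,"dz": 0,"twist": 0}
  ]
}}

```text
time: 13.3
eef_pos: [490.4, 338.1, 87.7]
tcp_rot: [0.452, 0.892, -0.0, -0.0]
ft_force: [0.0, 0.3, -0.3]
gripper_width: 68.3
```

Run:
```python
from h import *
mid(); cap('wrist','w11.png'); cap('scene','s11.png')
a=cv2.imread('pics/s11.png')[170:310,220:420]; cv2.imwrite('pics/c12.png',cv2.resize(a,None,fx=4,fy=4,interpolation=cv2.INTER_CUBIC))
```

```text
t 13.3 a -0.001 MID [-2.1  4.7] z 80.1 sprungfree [-2.2 87.7] plain [ -2.  -78.3] Fd [ 0.2  0.2 -0.3] T [-0.05  0.02  0.01] w 68.3
```

View pics/w11.png

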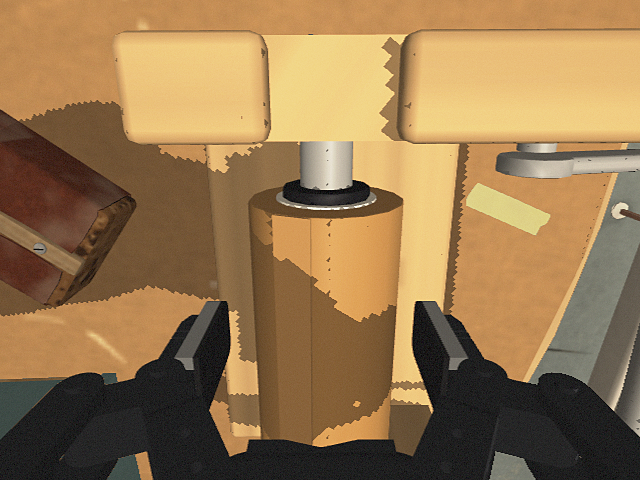

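View pics/c12.png

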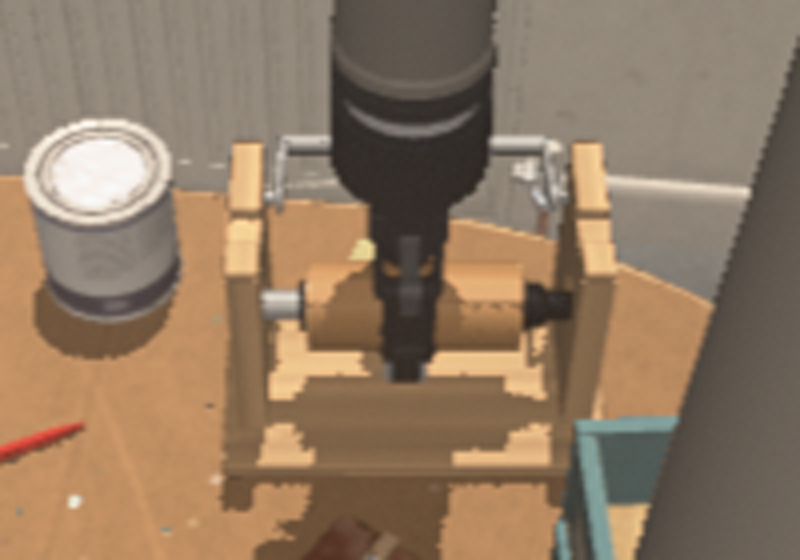

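Request:
{"method": "carry_out", "body": {
  "commands": [
    {"fingers": 0.6,"dx": 0,"dy": 0.08,"dz": -0.3,"twist": 0},
    {"fingers": 0.6,"dx": 0,"dy": 0,"dz": -0.6,"twist": 0},
    {"fingers": 0.6,"dx": 0,"dy": 0,"dz": -0.9,"twist": 0},
    {"fingers": 0.6,"dx": 0,"dy": 0,"dz": -1,"twist": 0},
    {"fingers": 0.6,"dx": 0,"dy": 0,"dz": -1,"twist": 0},
    {"fingers": 0.6,"dx": 0,"dy": 0,"dz": -1,"twist": 0},
    {"fingers": 0.6,"dx": 0,"dy": 0,"dz": -1,"twist": 0},
    {"fingers": 0.2,"dx": -0.2,"dy": 0.9,"dz": 0,"twist": 0},
    {"fingers": 0,"dx": 0,"dy": 0.9,"dz": 0,"twist": 0},
    {"fingers": 0,"dx": 0,"dy": 0.8,"dz": 0,"twist": 0},
    {"fingers": 0,"dx": 0,"dy": 0,"dz": 0,"twist": 0},
    {"fingers": 0,"dx": 0,"dy": 0,"dz": 0,"twist": 0}
  ]
}}

```text
time: 14.4
eef_pos: [548.1, 373.8, 232.8]
tcp_rot: [0.452, 0.892, 0.0, -0.0]
ft_force: [0.2, -0.6, -0.0]
gripper_width: 42.7
```

Run:
```python
from h import *
mid(); cap('wrist','w12.png'); cap('scene','s12.png'); cap('top','t12.png')
a=cv2.imread('pics/s12.png')[170:310,220:420]; cv2.imwrite('pics/c13.png',cv2.resize(a,None,fx=4,fy=4,interpolation=cv2.INTER_CUBIC))
```

```text
t 14.4 a -0.0 MID [65.5 -0.9] z 225.2 sprungfree [65.5 82.1] plain [ 65.5 -83.9] Fd [-0.2 -0.6 -0. ] T [-0.01  0.07  0.03] w 42.7
```

View pics/w12.png

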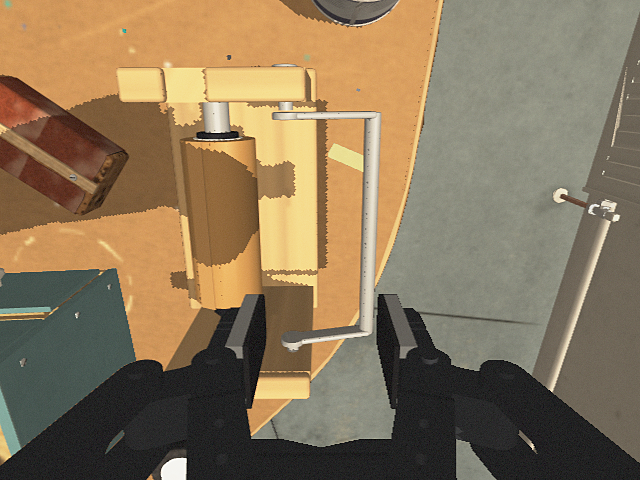

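View pics/c13.png

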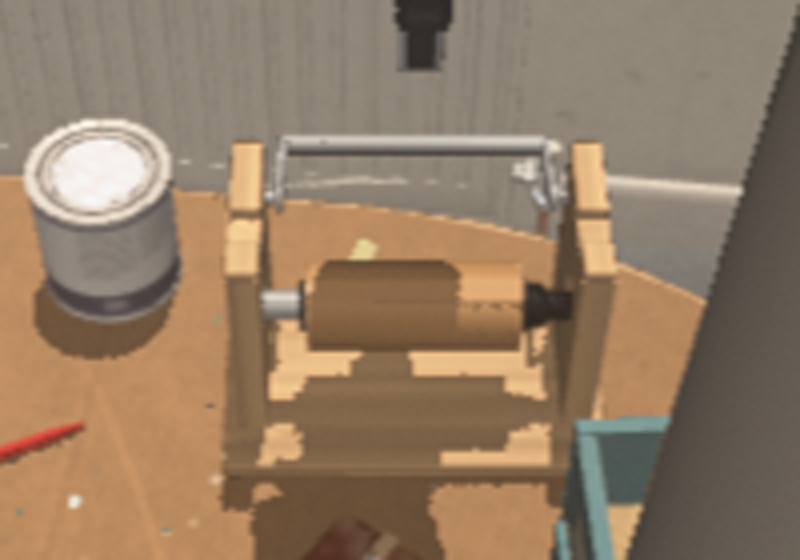

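Run:
```python
from h import *
w=ld('w12.png'); c,n=np.cos(TH),np.sin(TH)
def D(f,u,v,z):
    d=onz(f,u,v,z)[:2]-O; return np.round([c*d[0]+n*d[1]-1.4,-n*d[0]+c*d[1]+2],1)
print('bar',D(w,374,115,101),D(w,366,330,101),D(w,369,222,101))
t=ld('t12.png'); print('bar top0',D(ld('top0.png'),251,194,101),D(ld('top0.png'),312,151.5,101))
print('hinge',D(w,292,342,112),D(w,287,115,112))
print('roll axis sprung',D(w,217,120,80.5),'roll l end',D(w,218,137,80.5))
```

```text
bar [96.5 71.2] [ 96.2 -72.4] [95.7  5.8]
bar top0 [95.9 71.2] [ 97.3 -69.6]
hinge [ 45.5 -74.8] [46.3 71.7]
roll axis sprung [-0.9 67.7] roll l end [-1.1 57.1]
```

Request:
{"method": "carry_out", "body": {
  "commands": [
    {"fingers": 0,"dx": 0,"dy": 0.6,"dz": 0.2,"twist": 0},
    {"fingers": 0,"dx": 0,"dy": 0.62,"dz": 0.6,"twist": 0},
    {"fingers": 0,"dx": 0,"dy": 0,"dz": 0.9,"twist": 0},
    {"fingers": 0,"dx": 0,"dy": 0,"dz": 0.9,"twist": 0},
    {"fingers": 0,"dx": 0,"dy": 0,"dz": 0.9,"twist": 0},
    {"fingers": 0,"dx": 0,"dy": 0,"dz": 0.8,"twist": 0},
    {"fingers": 0,"dx": 0,"dy": 0,"dz": 0.5,"twist": 0},
    {"fingers": 0,"dx": 0,"dy": 0,"dz": 0,"twist": 0},
    {"fingers": 0,"dx": 0,"dy": 0,"dz": 0,"twist": 0}
  ]
}}

```text
time: 15.3
eef_pos: [572.2, 391.1, 112.9]
tcp_rot: [0.452, 0.892, -0.0, -0.0]
ft_force: [0.6, 0.1, 0.9]
gripper_width: 42.4
```

Run:
```python
from h import *
mid(); cap('wrist','w13.png')
p=np.radians(np.arange(-12.5,125,10)); X=46+51*np.cos(p); Z=112+51*np.sin(p)
print((np.diff(X)/25).round(2).tolist(),(-np.diff(Z)/25).round(2).tolist())
```

```text
t 15.3 a -0.0 MID [95.2 -1.4] z 105.3 sprungfree [95.2 81.6] plain [ 95.2 -84.4] Fd [ 0.5 -0.3  0.9] T [-0.01 -0.02  0.02] w 42.4
[0.05, -0.02, -0.08, -0.14, -0.19, -0.24, -0.28, -0.32, -0.34, -0.35, -0.36, -0.35, -0.33] [-0.35, -0.36, -0.35, -0.33, -0.3, -0.26, -0.22, -0.16, -0.11, -0.05, 0.02, 0.08, 0.14]
```

View pics/w13.png

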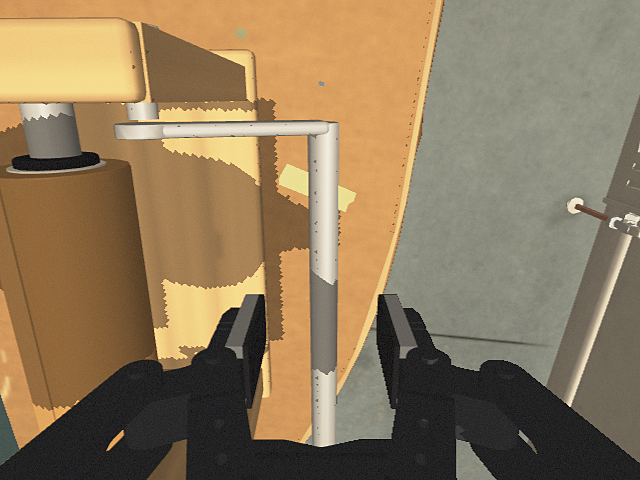

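Request:
{"method": "carry_out", "body": {
  "commands": [
    {"fingers": 0,"dx": 0,"dy": 0.03,"dz": 0.22,"twist": 0},
    {"fingers": -1,"dx": 0,"dy": 0,"dz": 0,"twist": 0},
    {"fingers": -1,"dx": 0,"dy": 0,"dz": 0,"twist": 0},
    {"fingers": -1,"dx": 0,"dy": 0,"dz": 0,"twist": 0},
    {"fingers": -1,"dx": 0,"dy": 0,"dz": 0,"twist": 0},
    {"fingers": -1,"dx": 0,"dy": 0,"dz": 0,"twist": 0},
    {"fingers": -1,"dx": 0,"dy": 0,"dz": 0,"twist": 0}
  ],
  "force": 25
}}

```text
time: 15.93
eef_pos: [573.0, 391.8, 107.9]
tcp_rot: [0.452, 0.892, -0.0, 0.0]
ft_force: [-1.7, -1.1, 4.0]
gripper_width: 8.9
```

Request:
{"method": "carry_out", "body": {
  "commands": [
    {"fingers": -1,"dx": 0,"dy": 0.02,"dz": -0.17,"twist": 0},
    {"fingers": -1,"dx": 0,"dy": 0.03,"dz": -0.18,"twist": 0},
    {"fingers": -1,"dx": 0,"dy": 0,"dz": -0.18,"twist": 0},
    {"fingers": -1,"dx": 0,"dy": -0.02,"dz": -0.18,"twist": 0},
    {"fingers": -1,"dx": 0,"dy": 0,"dz": 0,"twist": 0}
  ]
}}

```text
time: 16.35
eef_pos: [573.8, 392.3, 125.8]
tcp_rot: [0.452, 0.892, 0.0, 0.0]
ft_force: [-0.1, -0.5, -1.6]
gripper_width: 9.2
```

Run:
```python
from h import *
mid(); cap('wrist','w14.png')
```

```text
t 16.35 a -0.0 MID [97.1 -1.3] z 118.2 sprungfree [97.1 81.7] plain [ 97.1 -84.3] Fd [-0.3 -0.3 -1.6] T [-0.01 -0.    0.02] w 9.2
```

View pics/w14.png

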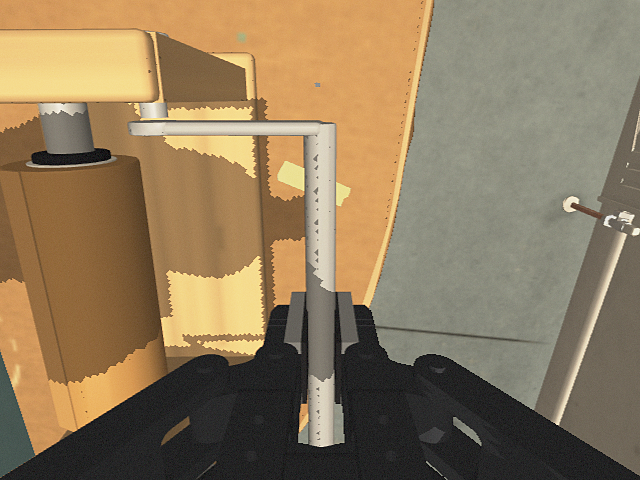

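Request:
{"method": "carry_out", "body": {
  "commands": [
    {"fingers": -1,"dx": 0,"dy": -0.08,"dz": -0.35,"twist": 0},
    {"fingers": -1,"dx": 0,"dy": -0.14,"dz": -0.33,"twist": 0},
    {"fingers": -1,"dx": 0,"dy": -0.19,"dz": -0.3,"twist": 0},
    {"fingers": -1,"dx": 0,"dy": -0.24,"dz": -0.26,"twist": 0},
    {"fingers": -1,"dx": 0,"dy": -0.28,"dz": -0.22,"twist": 0},
    {"fingers": -1,"dx": 0,"dy": 0,"dz": 0,"twist": 0}
  ]
}}

```text
time: 16.9
eef_pos: [556.8, 379.8, 165.8]
tcp_rot: [0.452, 0.892, 0.003, 0.002]
ft_force: [4.4, 2.5, 4.1]
gripper_width: 8.7
```

Run:
```python
from h import *
mid()
```

```text
t 16.9 a 0.0 MID [76.  -1.3] z 158.2 sprungfree [76.  81.7] plain [ 76.  -84.3] Fd [ 5.  -0.6  4.1] T [ 0.61 -0.93  0.05] w 8.7
```

Request:
{"method": "carry_out", "body": {
  "commands": [
    {"fingers": -1,"dx": 0,"dy": -0.2,"dz": -0.04,"twist": 0},
    {"fingers": -1,"dx": 0,"dy": -0.2,"dz": -0.06,"twist": 0},
    {"fingers": -1,"dx": 0,"dy": -0.3,"dz": -0.08,"twist": 0},
    {"fingers": -1,"dx": 0,"dy": -0.3,"dz": -0.05,"twist": 0},
    {"fingers": -1,"dx": 0,"dy": -0.3,"dz": 0,"twist": 0},
    {"fingers": -1,"dx": 0,"dy": 0,"dz": 0,"twist": 0}
  ]
}}

```text
time: 17.4
eef_pos: [531.9, 361.5, 173.9]
tcp_rot: [0.452, 0.892, 0.005, 0.003]
ft_force: [2.0, -1.2, 17.8]
gripper_width: 8.7
```

Run:
```python
from h import *
mid();cap('wrist','w15.png')
```

```text
t 17.4 a 0.001 MID [45.2 -1.2] z 166.3 sprungfree [45.2 81.8] plain [ 45.1 -84.2] Fd [ 0.9 -2.2 17.8] T [-0.02 -0.51  0.03] w 8.7
```

View pics/w15.png

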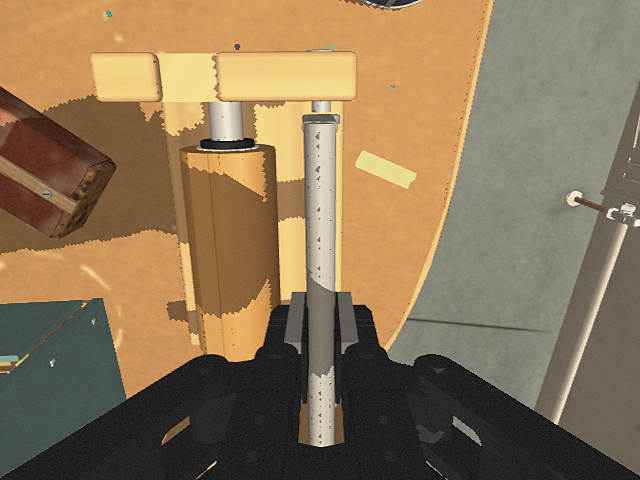

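Request:
{"method": "carry_out", "body": {
  "commands": [
    {"fingers": -1,"dx": 0,"dy": -0.25,"dz": -0.1,"twist": 0},
    {"fingers": -1,"dx": 0,"dy": -0.3,"dz": 0.02,"twist": 0},
    {"fingers": -1,"dx": 0,"dy": -0.3,"dz": 0.08,"twist": 0},
    {"fingers": -1,"dx": 0,"dy": -0.3,"dz": 0.12,"twist": 0},
    {"fingers": -1,"dx": 0,"dy": 0,"dz": 0,"twist": 0}
  ]
}}

```text
time: 17.87
eef_pos: [504.4, 341.1, 162.8]
tcp_rot: [0.452, 0.892, -0.001, -0.0]
ft_force: [3.2, 2.5, -1.1]
gripper_width: 8.9
```

Run:
```python
from h import *
mid();cap('wrist','w16.png')
```

```text
t 17.87 a -0.0 MID [10.9 -1.2] z 155.2 sprungfree [10.9 81.8] plain [ 10.9 -84.2] Fd [ 4.1  0.1 -1.1] T [ 0.58 -1.    0.02] w 8.9
```

View pics/w16.png

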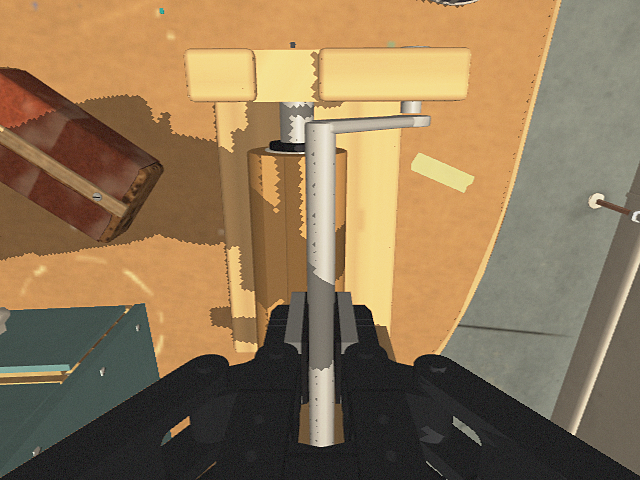

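Request:
{"method": "carry_out", "body": {
  "commands": [
    {"fingers": 0.6,"dx": 0,"dy": 0,"dz": 0,"twist": 0},
    {"fingers": 0.6,"dx": 0,"dy": 0,"dz": 0,"twist": 0},
    {"fingers": 0.6,"dx": 0,"dy": 0,"dz": -0.5,"twist": 0},
    {"fingers": 0.6,"dx": 0,"dy": 0,"dz": -1,"twist": 0},
    {"fingers": 0.6,"dx": 0,"dy": 0,"dz": -1,"twist": 0},
    {"fingers": 0.6,"dx": 0,"dy": 0,"dz": -1,"twist": 0},
    {"fingers": 0.6,"dx": 0,"dy": 0,"dz": -1,"twist": 0},
    {"fingers": 0.6,"dx": 0,"dy": 0,"dz": 0,"twist": 0},
    {"fingers": 0.6,"dx": 0,"dy": 0,"dz": 0,"twist": 0},
    {"fingers": 0.6,"dx": 0,"dy": 0,"dz": 0,"twist": 0},
    {"fingers": 0.6,"dx": 0,"dy": 0,"dz": 0,"twist": 0},
    {"fingers": 0.6,"dx": 0,"dy": 0,"dz": 0,"twist": 0},
    {"fingers": 0.6,"dx": 0,"dy": 0,"dz": 0,"twist": 0},
    {"fingers": 0.6,"dx": 0,"dy": 0,"dz": 0,"twist": 0},
    {"fingers": 0.6,"dx": 0,"dy": 0,"dz": 0,"twist": 0},
    {"fingers": 0.6,"dx": 0,"dy": 0,"dz": 0,"twist": 0},
    {"fingers": 0.6,"dx": 0,"dy": 0,"dz": 0,"twist": 0},
    {"fingers": 0.6,"dx": 0,"dy": 0,"dz": 0,"twist": 0},
    {"fingers": 0.6,"dx": 0,"dy": 0,"dz": 0,"twist": 0},
    {"fingers": 0.6,"dx": 0,"dy": 0,"dz": 0,"twist": 0}
  ]
}}

```text
time: 19.58
eef_pos: [505.6, 342.3, 276.8]
tcp_rot: [0.452, 0.892, -0.0, 0.0]
ft_force: [-0.4, 0.4, -0.1]
gripper_width: 68.2
```

Request:
{"method": "carry_out", "body": {
  "commands": [
    {"fingers": 0.6,"dx": 0,"dy": 0,"dz": 0,"twist": 0},
    {"fingers": 0.6,"dx": 0,"dy": 0,"dz": 0,"twist": 0},
    {"fingers": 0.6,"dx": 0,"dy": 0,"dz": 0,"twist": 0},
    {"fingers": 0.6,"dx": 0,"dy": 0,"dz": 0,"twist": 0},
    {"fingers": 0.6,"dx": 0,"dy": 0,"dz": 0,"twist": 0},
    {"fingers": 0.6,"dx": 0,"dy": 0,"dz": 0,"twist": 0},
    {"fingers": 0.6,"dx": 0,"dy": 0,"dz": 0,"twist": 0},
    {"fingers": 0.6,"dx": 0,"dy": 0,"dz": 0,"twist": 0},
    {"fingers": 0.6,"dx": 0,"dy": 0,"dz": 0,"twist": 0},
    {"fingers": 0.6,"dx": 0,"dy": 0,"dz": 0,"twist": 0},
    {"fingers": 0.6,"dx": 0,"dy": 0,"dz": 0,"twist": 0},
    {"fingers": 0.6,"dx": 0,"dy": 0,"dz": 0,"twist": 0},
    {"fingers": 0.6,"dx": 0,"dy": 0,"dz": 0,"twist": 0},
    {"fingers": 0.6,"dx": 0,"dy": 0,"dz": 0,"twist": 0},
    {"fingers": 0.6,"dx": 0,"dy": 0,"dz": 0,"twist": 0},
    {"fingers": 0.6,"dx": 0,"dy": 0,"dz": 0,"twist": 0}
  ]
}}

```text
time: 20.92
eef_pos: [505.5, 342.3, 276.7]
tcp_rot: [0.452, 0.892, -0.0, 0.0]
ft_force: [-0.6, -0.0, -0.3]
gripper_width: 68.2
```

Run:
```python
from h import *
mid();cap('wrist','w17.png'); cap('scene','s17.png')
a=cv2.imread('pics/s17.png')[170:310,220:420]; cv2.imwrite('pics/c17.png',cv2.resize(a,None,fx=4,fy=4,interpolation=cv2.INTER_CUBIC))
```

```text
t 20.92 a -0.0 MID [12.5 -0.9] z 269.1 sprungfree [12.5 82.1] plain [ 12.5 -83.9] Fd [-0.5  0.3 -0.3] T [ 0.03  0.   -0.01] w 68.2
```

View pics/w17.png

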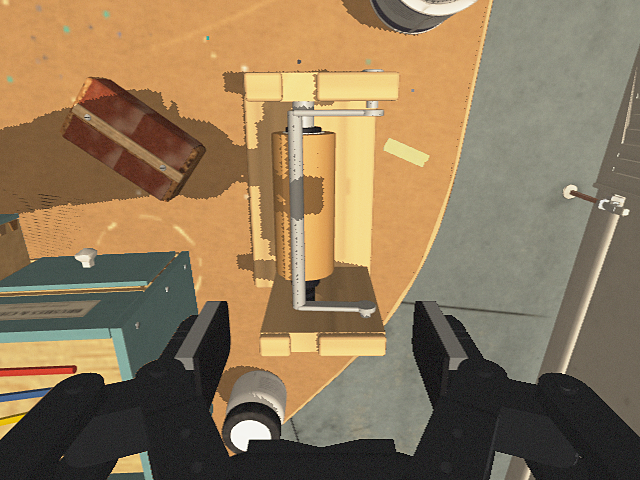

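View pics/c17.png

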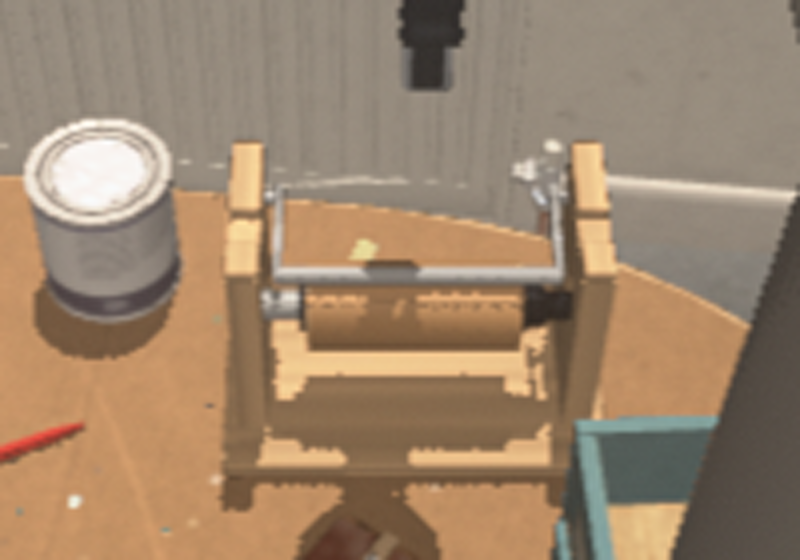

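Run:
```python
from h import *
w=ld('w17.png'); c,n=np.cos(TH),np.sin(TH)
def D(f,u,v,z):
    d=onz(f,u,v,z)[:2]-O; return np.round([c*d[0]+n*d[1]-1.4,-n*d[0]+c*d[1]+2],1)
s=ld('s17.png')
P=tri([(w,294.5,112),(s,(275.5)/4+220-.4,(274)/4+170-.4)]); d=P[:2]-O; print('bar L end',c*d[0]+n*d[1]-1.4,-n*d[0]+c*d[1]+2,P[2])
print('bar z109',D(w,294.5,112,109),D(w,299,305,109),'roll L end',D(w,304,132,80.5),'pin',D(w,304,118,80.5))
import time; a=get_state()['time']; f=cap('wrist','w18.png'); print(np.abs(f['pixels'].astype(int)-w['pixels']).mean())
```

```text
bar L end -5.240030197290631 72.57036357709126 110.87494801751077
bar z109 [-5.3 71.8] [ -5.1 -72.3] roll L end [-0.3 56.6] pin [-0.1 66.7]
3.086630859375
```

Run:
```python
from h import *
a=cv2.imread('pics/w17.png');b=cv2.imread('pics/w18.png');d=cv2.blur(cv2.absdiff(a,b),(9,9)).max(2);print(d.max())
print(finish_job())
```

```text
9
the job is handed in; nothing more can be done
None
```

The roll is fitted between the two cups with the hold-down bar resting on it, and I handed the job in at about 21 s. No verdict was reported.

**One departure from your wording:** the tool can only point straight down and twist. So the black end was swung in level from the front of the right cheek, not down from above. The sprung end was already in the left cup and pressed in about 17 mm. I then let the spindle spring out into the right cup, opened the fingers, lifted the bar over the top and released it so it sank onto the roll.

**Last checks:**
- **Roll:** its left end measured at y ≈ 57 mm, which is where it should be with the roll home and the plunger in about 4 mm. The spindle axis was at x ≈ 0.
- **Bar:** it measured at x ≈ -5 mm, z ≈ 110 mm, against -4.9 and 109.1 worked out for resting on the roll.
- **Stillness:** two pictures taken just before handing in showed nothing moving. The gripper was clear, with the tool point at z ≈ 277 mm and no force on the wrist.
- **Bystanders:** the arm was kept clear of all three, and they look unmoved in the pictures. I did not measure them again.

**Checks that disagreed:**
- **Camera offset:** the wrist camera placed the dispenser about 2 mm from where the fixed cameras did. I used the wrist camera's figures, and the sprung pin reached the cup floor within 1 mm of where they predicted.
- **Push while carrying the bar:** pressing slightly low at the top of the swing gave a brief 18 N push, below the limits.
- **Not seen directly:** the pin tips are hidden inside the cups, so the fit there is judged from the roll's position and the forces.

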